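# Clamp a plywood blank on the cutting bed with a quarter-turn T-bolt

### The job

Take the T-bolt clamp from its storage block, drop its head into the open stretch of the bed's T-slot, and slide it gently along the slot so that the bolt itself (never the gripper) pushes the plywood blank flat against the fence and presses it home with about 10 N. Keeping it there, turn the bolt a quarter turn clockwise, seen from above, so its head locks crosswise beneath the slot's lips, then let go. Do not force anything, and leave the other things on the bench where they are.

Things in the scene. Friction and masses are not known exactly. Their poses are not given: they have to be found in the camera images.
- bolt_grip (a point): Centre of the black handle bar on the steel T-bolt (about 0.2 kg); x along the bar, z up; a half turn looks the same. Bar 44 x 14 x 32 mm (x, y, z): pinch it across its 14 mm. Under it a 14 mm neck, then a round collar, 42 mm diameter, 12 mm thick, underside 42 mm below this point. Starts hanging by its collar in the storage block, this point 72 mm above the bench; lift 25 mm to clear.
- bolt_head (a point): Centre of the bolt's foot face, 62 mm below the handle centre, same axes. T-head 32 x 16 x 9 mm (x, y, z), under a shank 16 mm in diameter, 11 mm long, below the collar. Two opposite head corners are cut back: from lying along the slot it turns only clockwise seen from above, to a stop at 95 to 100 degrees; the other way it jams half-way.
- holder: Plywood storage block 75 x 65 x 30 mm, fixed, origin under its centre; the bolt's head hangs in its 37 x 21 mm through hole, long side along x.
- bed: Cutting bed, fixed: aluminium with amber acrylic sheets, 320 x 220 mm, top 34 mm above the bench; origin at the bench under its centre. T-slot along its x at y = 0, x -150 to 150 mm, ends closed; fence towards the +x end. With the collar down on the bed, the bolt's handle centre is 76 mm above the bench; it has 3 mm of upward play once the head is crosswise.
- slot_open (a point): Middle of the uncovered stretch of the T-slot, level with the bed's top, at x = -80 mm of the bed, same axes as the bed: drop the head in here. Mouth 17.5 mm wide (0.75 mm to spare each side of the head, less than the measured poses may be out) between lips 8 mm thick; below, a channel 34 mm wide, 16 mm high. Clear of the board from x = -150 to -10 mm of the bed.
- fence_track (a point): Point on the bed's top at x = 133 mm of the bed, middle of the track of the adjustable fence, an aluminium bar 20 x 200 x 18 mm standing fixed across the bed. The fence itself is set anew for each job and its place is NOT measured: its face towards the board stands anywhere from x = 108 to 138 mm of the bed. Find it by pushing the board on until it stops.
- board: Loose plywood blank 95 x 190 x 12 mm (x, y, z), about 0.16 kg, flat on the bed across the slot, origin under its centre, between slot_open and the fence. Starts 8 to 46 mm short of the fence, slightly askew. Slides at 0.5 to 2 N; pushed mid-edge by the collar it squares itself on the fence and stops; the force then rises by some 5 to 15 N per mm. Bolt centre is then 68.5 mm behind board centre.
- cradle: Bystander, fixed: ivory handpiece in its rest, 95 x 92 x 50 mm, origin under its centre.
- jar: Bystander: small clear jar, 48 mm diameter, 55 mm tall, origin under its centre.
- offcut: Bystander: plywood offcut with a square hole, 90 x 90 x 9 mm, origin under its centre.
- weight: Bystander: dark steel weight, 56 mm diameter, 50 mm tall, origin under its centre.

How it is judged:
By the outcome, as a careful person would: the job done as asked, in the order asked, and still so for the second after the job is handed in, with the robot touching nothing.
It also fails if it takes over 67 s, if anything falls off the work surface, if the arm or the gripper's body presses on something with over 40 N, if the wrist force passes 120 N, or if a joint passes its speed limit or range.

### The arm

A 7-joint arm with a two-finger parallel gripper is mounted at the origin on the work surface. World frame = base frame: x ahead of the robot, y to its left, z up, the work surface at z = 0. Lengths are in mm, angles in rad, forces in N, time in s.
With the tool pointing down it reaches from about 400 to 875 mm from the base axis. Payload 4.4 kg.
Tool frame: the origin (TCP) lies between the finger pads; the fingertips stand 22 mm ahead of it and the grasp point (between the pads) lies 3 mm ahead of it; z points along the fingers, y is the line along which they close (so a half turn about z gives the same grasp; the last joint's range is limited). The gripper opens to 85 mm and grips with 20 to 120 N. Pads are 22 mm wide; open, the fingers measure 114 mm over their backs; the gripper's body (76 mm by 85 mm) begins 54 mm behind the grasp point. The pads swing forward as they close: fully open they stand 13 mm farther back than shut.
Start: joints at [-1.21, 0.628, 0.038, 1.517, -0.027, 0.996, -0.02], TCP at [269.053, 591.716, 253.313] pointing down, gripper open.
Joint ranges: [-3.06, 3.06], [-0.37, 2.12], [-1.25, 1.32], [0.18, 2.47], [-1.1, 4.24], [0.23, 1.98], [-2.94, 2.94]. Speed limits (rad/s): [2.57, 2.57, 3.14, 3.14, 3.14, 3.14, 3.14].

### API

Orientations are given as [roll, pitch, yaw] about the fixed x, y, z axes, in that order (R = Rz(yaw) Ry(pitch) Rx(roll)).
In Python, from cell import ctrl gives the robot as it stands.
- The arm moves only by the tool step_arm, never from a script. Its argument "plan" is a list of rows, each an object of numbers: "dx", "dy", "dz": the shift along the tool's x, y, z scaled (see below); "ax", "ay", "az": the turn, a rotation vector about the tool's x, y, z scaled (see below); "gripper": the opening, from 0 (shut) to 1 (fully open). A call has 1 to 20 rows; each row shifts and turns the commanded pose from where the row before left it, along the tool's axes as they then stand; what a row does not reach is not made up. The controller multiplies each number of a shift by 0.3 m and each number of a turn by 90 degrees. A row lasts 1/8 s, in which the tool goes at most 62.5 mm and 10.7 degrees, less where a joint would pass 70% of its speed; a pose out of reach is approached as far as the arm can. A call with a number of a shift or a turn outside -1 to 1 is refused whole. A call with a gripper value outside its range is refused whole. The fingers move at their own pace and stop on an object; the grip force is fixed at half the most. Time passes only in rows, so rows that do not move let the fingers close. It gives the time, the measured TCP pose, the force, the opening and the grip force at its end, in the units of the state.
- ctrl.read_state(): the state, without advancing time (a new reading comes with each control period).
- ctrl.get_image(name): name is "side" or "top" or "wrist"; returns a dict with "color" (480x640x3 uint8, red, green, blue), "range_z" (480x640 float32, mm along the optical axis (not along the pixel's ray), 0 where there is no reading), "fx", "fy", "cx", "cy" (pixels), "k1" (the pictures are not rectified: a ray, as slopes to the right and down, at radius r is drawn at 1 + k1 r^2 times it, then the intrinsics apply), "T" (4x4, takes a point from camera to world coordinates); the wrist camera has in their place "T_tool_cam" (4x4, takes a point from camera to tool coordinates, whose origin is the TCP and whose axes are the flange's). Camera axes: x right, y down, z forward; pixel columns grow to the right and rows downward; lengths in mm; the calibration is good to about 2 mm. A picture is of the moment at which its call begins: read the wrist's pose just before it.
- ctrl.finish_job(): hands the job in; it is judged then, once.
The state is a dict: "clock": time; "qpos": joint angles; "qd": joint speeds; "tau": joint torques, N m; "eef_pos": TCP position; "tool_rot": TCP orientation; "force": force on the tool from outside, world axes, zero at the start; "torque": the same for the moment, N m; "width": finger opening in mm; "gripper_force": force on a finger pad.
Only numpy, scipy, OpenCV 4.12 (cv2) and the standard library are available. Lean on these libraries where they do the work, as an engineer would, in place of code of your own. Each camera call takes 0.05 s, during which the arm holds its last target. There are 200 camera calls.

## Working session

There is one attempt and no reset: what is moved stays moved. The work goes in short steps, Python scripts to look and compute and a tool call to move; the robot and the scene stay as the last step left them, time stands still between calls to the robot, and variables do not carry over. Pictures are saved under pics/ and viewed, at most 10 in all, crops included, and the job is handed in when it is done.

Besides the shell and the picture viewer there is one more tool, called after "Emit:" by a JSON object that holds its "api" and its "payload", one argument or row to a line. step_arm: Moves the arm, as the interface text tells. Shifts and turns lie within -1 to 1; 1 stands for 0.3 m of shift or 90 degrees of turn. Its arguments: {"type":"object","properties":{"plan":{"type":"array"}},"required":["plan"]}

```bash
mkdir -p pics
cat > h.py <<'E'
import numpy as np, cv2
from cell import ctrl
from scipy.spatial.transform import Rotation as R
def tool():
    s=ctrl.read_state(); T=np.eye(4); T[:3,:3]=R.from_euler('xyz',s['tool_rot']).as_matrix(); T[:3,3]=s['eef_pos']; return s,T
def shot(name):
    s,T=tool(); im=ctrl.get_image(name)
    if 'T' not in im: im['T']=T@im['T_tool_cam']
    return im
def ray(im,u,v):
    p=np.array([(u-im['cx'])/im['fx'],(v-im['cy'])/im['fy']]); q=p.copy()
    for _ in range(10): q=p/(1+im['k1']*(q@q))
    return q
def onz(im,u,v,z):
    d=im['T'][:3,:3]@np.append(ray(im,u,v),1); o=im['T'][:3,3]; return o+d*(z-o[2])/d[2]
def pt(im,u,v):
    z=im['range_z'][int(v),int(u)]; return im['T'][:3,:3]@(np.append(ray(im,u,v),1)*z)+im['T'][:3,3]
def cloud(im):
    v,u=np.mgrid[0:480,0:640]; p=np.stack([(u-im['cx'])/im['fx'],(v-im['cy'])/im['fy']],-1); q=p.copy()
    for _ in range(10): q=p/(1+im['k1']*(q**2).sum(-1,keepdims=True))
    P=np.dstack([q,np.ones((480,640))])*im['range_z'][...,None]
    return P@im['T'][:3,:3].T+im['T'][:3,3]
def save(im,f): cv2.imwrite('pics/'+f,im['color'][...,::-1])
E
python3 - <<'E'
from h import *
s,T=tool(); print(s); print(T)
im=shot('top'); save(im,'top.png'); print(im['T'],im['fx'],im['k1']);
E
```

```text
{'clock': 0.0, 'qpos': array([-1.20979737,  0.62933405,  0.03840245,  1.51836357, -0.02701651,
        0.99634332, -0.02003563]), 'qd': array([-5.72499456e-05,  5.01461376e-05, -6.31368226e-04, -8.88352533e-04,
       -1.02025030e-03, -5.65151479e-05,  1.74103239e-04]), 'tau': array([-6.21844583e-05, -5.63392568e+01,  1.22620404e+00, -1.93454951e+01,
        1.10015474e-02,  1.02663619e-02,  1.98647392e-06]), 'eef_pos': array([268.77537769, 591.17341798, 252.39759459]), 'tool_rot': array([-3.13966072e+00, -1.18669884e-05,  2.71478113e+00]), 'force': array([ 0.28310729, -0.50179097, -0.3127308 ]), 'torque': array([ 0.00063873,  0.01749699, -0.01052115]), 'gripper_force': 0.0, 'width': 85.55286515113171}
[[-9.10290310e-01  4.13969678e-01 -8.10566675e-04  2.68775378e+02]
 [ 4.13970471e-01  9.10288621e-01 -1.75370968e-03  5.91173418e+02]
 [ 1.18669884e-05 -1.93193560e-03 -9.99998134e-01  2.52397595e+02]
 [ 0.00000000e+00  0.00000000e+00  0.00000000e+00  1.00000000e+00]]
[[-2.94054226e-02 -9.83991128e-01  1.75774800e-01  3.39552543e+02]
 [-9.99567392e-01  2.88431697e-02 -5.75326207e-03 -5.94155708e+01]
 [ 5.91256457e-04 -1.75867936e-01 -9.84413592e-01  1.22804641e+03]
 [ 0.00000000e+00  0.00000000e+00  0.00000000e+00  1.00000000e+00]] 500.3879607465684 0.04258772674285923
```

View pics/top.png

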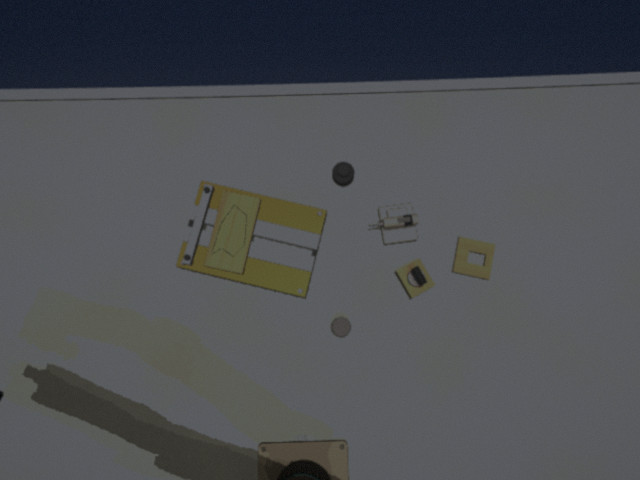

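The top view shows the bed (corners ≈(203,181), (327,210), (307,297), (178,266)) with the fence at the left. The slot runs from (315,252) to the left, the board is at (233,233), and the holder is at (414,278) with its handle at (418,276).

Run:
```python
from h import *
im=shot('top')
c=[onz(im,*p,34) for p in [(203,181),(327,210),(307,297),(178,266)]]
for p in c: print(p.round(1))
print('bed c',np.mean(c,0).round(1), [np.linalg.norm(c[i]-c[(i+1)%4]).round(1) for i in range(4)])
ex=c[0]+c[3]-c[1]-c[2]; print('yaw',np.degrees(np.arctan2(ex[1],ex[0])))
for n,p,z in [('handle',(418,276),88),('holder',(414,278),30),('jar',(341,327),55),('weight',(343,174),50),('board',(233,233),46)]: print(n,onz(im,*p,z).round(1))
P=cloud(im); 
# depth clouds
m=(P[...,2]>70)&(P[...,2]<100); m[:,:380]=0;m[:,450:]=0;m[:250]=0;m[300:]=0
q=P[m]; print('handle cloud',len(q),q.mean(0).round(1)); u,S,V=np.linalg.svd(q[:,:2]-q[:,:2].mean(0)); print(np.degrees(np.arctan2(V[0,1],V[0,0])),S)
hb=cv2.cvtColor(im['color'],cv2.COLOR_RGB2HSV)
cr=cv2.resize(im['color'][160:310,170:450,::-1],None,fx=2.8,fy=2.8,interpolation=cv2.INTER_CUBIC); cv2.imwrite('pics/topc.png',cv2.convertScaleAbs(cr,alpha=1.7))
```

```text
[725.1 229.6  34. ]
[642.6 -74.7  34. ]
[431.  -20.7  34. ]
[514.6 286.6  34. ]
bed c [578.3 105.2  34. ] [np.float64(315.3), np.float64(218.4), np.float64(318.5), np.float64(218.0)]
yaw 74.80854656661397
handle [ 467.5 -277.3   88. ]
holder [ 469.4 -278.5   30. ]
jar [358.  -98.4  55. ]
weight [ 728.2 -116.5   50. ]
board [589.1 153.3  46. ]
handle cloud 145 [ 468.8 -279.2   86.3]
-152.9641683412858 [152.87786215  54.66947484]
```

View pics/topc.png

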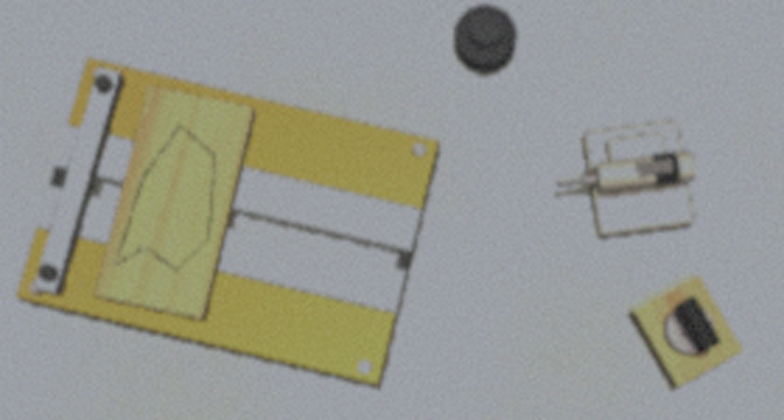

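The crop confirms the bed yaw (~75°) and shows the handle bar lying at ~27° in the world frame. I'll go above the holder for a close look.

```bash
cat >> h.py <<'E'
import json
def plan(wps,g=None,polar=False,T0=None):
    """wps: list of (x,y,z,yawdeg,nrows), tool down; prints rows"""
    if T0 is None: s,T=tool()
    else: T=T0
    yaw=np.degrees(np.arctan2(T[1,0],T[0,0])); p=T[:3,3].copy(); rows=[]
    C=R.from_matrix(T[:3,:3])
    for x,y,z,w,n in wps:
        p0=p.copy(); y0=yaw; q=np.array([x,y,z]); dw=(w-y0+180)%360-180
        for i in range(1,n+1):
            f=i/n
            if polar:
                a0,a1=np.arctan2(p0[1],p0[0]),np.arctan2(y,x); r=(1-f)*np.hypot(*p0[:2])+f*np.hypot(x,y); a=(1-f)*a0+f*a1
                t=np.array([r*np.cos(a),r*np.sin(a),(1-f)*p0[2]+f*z])
            else: t=p0+(q-p0)*f
            Rn=R.from_euler('xyz',[180,0,y0+dw*f],degrees=True)
            d=C.inv().apply(t-p)/300; a=(C.inv()*Rn).as_rotvec(degrees=True)/90
            row=dict(zip(['dx','dy','dz','ax','ay','az'],[round(float(v),3) for v in [*d,*a]]))
            row={k:v for k,v in row.items() if v}
            if g is not None: row['gripper']=g
            rows.append(row)
            dd=lambda k: row.get(k,0)
            p=p+C.apply([dd('dx')*300,dd('dy')*300,dd('dz')*300]); C=C*R.from_rotvec([dd('ax')*90,dd('ay')*90,dd('az')*90],degrees=True)
        yaw=y0+dw
    print(len(rows),json.dumps(rows).replace(' ',''))
E
python3 - <<'E'
from h import *
plan([(468,-278,230,27,18)],1,True)
s,T=tool(); im=ctrl.get_image('wrist'); print(im['T_tool_cam'].round(3),im['fx'])
E
```

```text
18 [{"dx":-0.2,"dy":-0.029,"dz":0.004,"ax":-0.001,"az":0.079,"gripper":1},{"dx":-0.199,"dy":-0.022,"dz":0.004,"az":0.08,"gripper":1},{"dx":-0.198,"dy":-0.017,"dz":0.005,"az":0.079,"gripper":1},{"dx":-0.196,"dy":-0.01,"dz":0.004,"az":0.079,"gripper":1},{"dx":-0.195,"dy":-0.004,"dz":0.004,"az":0.08,"gripper":1},{"dx":-0.193,"dy":0.002,"dz":0.004,"az":0.079,"gripper":1},{"dx":-0.191,"dy":0.007,"dz":0.004,"az":0.079,"gripper":1},{"dx":-0.189,"dy":0.013,"dz":0.005,"az":0.08,"gripper":1},{"dx":-0.186,"dy":0.019,"dz":0.004,"az":0.079,"gripper":1},{"dx":-0.184,"dy":0.024,"dz":0.004,"az":0.079,"gripper":1},{"dx":-0.182,"dy":0.029,"dz":0.004,"az":0.08,"gripper":1},{"dx":-0.179,"dy":0.035,"dz":0.004,"az":0.079,"gripper":1},{"dx":-0.176,"dy":0.039,"dz":0.005,"az":0.08,"gripper":1},{"dx":-0.173,"dy":0.045,"dz":0.004,"az":0.079,"gripper":1},{"dx":-0.169,"dy":0.049,"dz":0.004,"az":0.079,"gripper":1},{"dx":-0.167,"dy":0.053,"dz":0.004,"az":0.08,"gripper":1},{"dx":-0.163,"dy":0.059,"dz":0.004,"az":0.079,"gripper":1},{"dx":-0.16,"dy":0.062,"dz":0.005,"az":0.079,"gripper":1}]
[[-1.00000e-03 -9.48000e-01 -3.17000e-01  8.12190e+01]
 [ 1.00000e+00 -1.00000e-03 -1.00000e-03  3.95000e-01]
 [ 1.00000e-03 -3.17000e-01  9.48000e-01 -1.20083e+02]
 [ 0.00000e+00  0.00000e+00  0.00000e+00  1.00000e+00]] 339.5493570076541
```

Emit:
{"api": "step_arm", "payload": {
  "plan": [
    {"dx": -0.2, "dy": -0.029, "dz": 0.004, "az": 0.079, "gripper": 1},
    {"dx": -0.199, "dy": -0.022, "dz": 0.004, "az": 0.08, "gripper": 1},
    {"dx": -0.198, "dy": -0.017, "dz": 0.005, "az": 0.079, "gripper": 1},
    {"dx": -0.196, "dy": -0.01, "dz": 0.004, "az": 0.079, "gripper": 1},
    {"dx": -0.195, "dy": -0.004, "dz": 0.004, "az": 0.08, "gripper": 1},
    {"dx": -0.193, "dy": 0.002, "dz": 0.004, "az": 0.079, "gripper": 1},
    {"dx": -0.191, "dy": 0.007, "dz": 0.004, "az": 0.079, "gripper": 1},
    {"dx": -0.189, "dy": 0.013, "dz": 0.005, "az": 0.08, "gripper": 1},
    {"dx": -0.186, "dy": 0.019, "dz": 0.004, "az": 0.079, "gripper": 1},
    {"dx": -0.184, "dy": 0.024, "dz": 0.004, "az": 0.079, "gripper": 1},
    {"dx": -0.182, "dy": 0.029, "dz": 0.004, "az": 0.08, "gripper": 1},
    {"dx": -0.179, "dy": 0.035, "dz": 0.004, "az": 0.079, "gripper": 1},
    {"dx": -0.176, "dy": 0.039, "dz": 0.005, "az": 0.08, "gripper": 1},
    {"dx": -0.173, "dy": 0.045, "dz": 0.004, "az": 0.079, "gripper": 1},
    {"dx": -0.169, "dy": 0.049, "dz": 0.004, "az": 0.079, "gripper": 1},
    {"dx": -0.167, "dy": 0.053, "dz": 0.004, "az": 0.08, "gripper": 1},
    {"dx": -0.163, "dy": 0.059, "dz": 0.004, "az": 0.079, "gripper": 1},
    {"dx": -0.16, "dy": 0.062, "dz": 0.005, "az": 0.079, "gripper": 1},
    {"gripper": 1}
  ]
}}

```text
invalid input
```

Run:
```python
from h import *
s,T=tool(); print(s['clock'],s['eef_pos'],np.degrees(s['tool_rot']),s['qpos'].round(2))
im=shot('wrist'); cv2.imwrite('pics/w1.png',cv2.convertScaleAbs(im['color'][...,::-1],alpha=1.5)); np.savez('w1.npz',**{k:im[k] for k in im})
P=cloud(im); m=(P[...,2]>80)&(P[...,2]<100)&(np.hypot(P[...,0]-468,P[...,1]+278)<60)
v,u=np.nonzero(m); print(len(u),P[m].mean(0) if len(u) else 0, u.mean(),v.mean())
```

```text
0.15 [268.86491475 591.321002   252.61490468] [-1.79919491e+02 -1.54494649e-03  1.55543993e+02] [-1.21  0.63  0.04  1.52 -0.03  1.   -0.02]
0 0 nan nan<stdin>:5: RuntimeWarning: Mean of empty slice.
  ret = ret.dtype.type(ret / rcount)
```

View pics/w1.png

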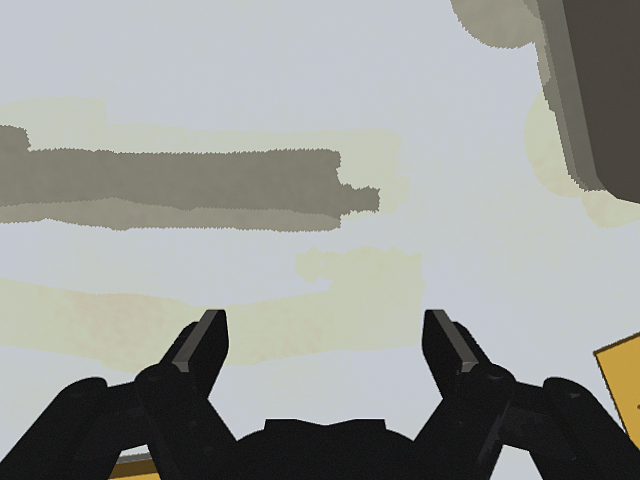

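The picture only shows the start view: the move was refused, probably because every key is required in each row.

Emit:
{"api": "step_arm", "payload": {
  "plan": [
    {"dx": -0.2, "dy": -0.029, "dz": 0.004, "ax": 0, "ay": 0, "az": 0.079, "gripper": 1},
    {"dx": -0.199, "dy": -0.022, "dz": 0.004, "ax": 0, "ay": 0, "az": 0.08, "gripper": 1},
    {"dx": -0.198, "dy": -0.017, "dz": 0.005, "ax": 0, "ay": 0, "az": 0.079, "gripper": 1},
    {"dx": -0.196, "dy": -0.01, "dz": 0.004, "ax": 0, "ay": 0, "az": 0.079, "gripper": 1},
    {"dx": -0.195, "dy": -0.004, "dz": 0.004, "ax": 0, "ay": 0, "az": 0.08, "gripper": 1},
    {"dx": -0.193, "dy": 0.002, "dz": 0.004, "ax": 0, "ay": 0, "az": 0.079, "gripper": 1},
    {"dx": -0.191, "dy": 0.007, "dz": 0.004, "ax": 0, "ay": 0, "az": 0.079, "gripper": 1},
    {"dx": -0.189, "dy": 0.013, "dz": 0.005, "ax": 0, "ay": 0, "az": 0.08, "gripper": 1},
    {"dx": -0.186, "dy": 0.019, "dz": 0.004, "ax": 0, "ay": 0, "az": 0.079, "gripper": 1},
    {"dx": -0.184, "dy": 0.024, "dz": 0.004, "ax": 0, "ay": 0, "az": 0.079, "gripper": 1},
    {"dx": -0.182, "dy": 0.029, "dz": 0.004, "ax": 0, "ay": 0, "az": 0.08, "gripper": 1},
    {"dx": -0.179, "dy": 0.035, "dz": 0.004, "ax": 0, "ay": 0, "az": 0.079, "gripper": 1},
    {"dx": -0.176, "dy": 0.039, "dz": 0.005, "ax": 0, "ay": 0, "az": 0.08, "gripper": 1},
    {"dx": -0.173, "dy": 0.045, "dz": 0.004, "ax": 0, "ay": 0, "az": 0.079, "gripper": 1},
    {"dx": -0.169, "dy": 0.049, "dz": 0.004, "ax": 0, "ay": 0, "az": 0.079, "gripper": 1},
    {"dx": -0.167, "dy": 0.053, "dz": 0.004, "ax": 0, "ay": 0, "az": 0.08, "gripper": 1},
    {"dx": -0.163, "dy": 0.059, "dz": 0.004, "ax": 0, "ay": 0, "az": 0.079, "gripper": 1},
    {"dx": -0.16, "dy": 0.062, "dz": 0.005, "ax": 0, "ay": 0, "az": 0.079, "gripper": 1},
    {"dx": 0, "dy": 0, "dz": 0, "ax": 0, "ay": 0, "az": 0, "gripper": 1}
  ]
}}

```text
clock: 2.58
eef_pos: [464.9, -281.9, 230.8]
tool_rot: [3.14, 0.002, 0.463]
force: [0.5, 1.2, 0.1]
width: 85.5
gripper_force: 0.0
```

```bash
cat > look.py <<'E'
from h import *
import sys
n=sys.argv[1]
s,T=tool(); print(s['clock'],s['eef_pos'],np.degrees(s['tool_rot']),s['qpos'].round(2))
im=shot('wrist'); cv2.imwrite(f'pics/{n}.png',cv2.convertScaleAbs(im['color'][...,::-1],alpha=1.3)); np.savez(n+'.npz',**{k:im[k] for k in im})
E
python3 look.py w2
python3 - <<'E'
from h import *
im=dict(np.load('w2.npz')); P=cloud(im); m=(P[...,2]>80)&(P[...,2]<96)&(np.hypot(P[...,0]-468,P[...,1]+278)<40)
v,u=np.nonzero(m); print(len(u),P[m].mean(0),u.mean(),v.mean())
r=cv2.minAreaRect(P[m][:,:2].astype(np.float32)); print(r)
E
```

```text
2.575 [ 464.87500971 -281.88616749  230.84166252] [1.79907111e+02 1.33296900e-01 2.65202007e+01] [ 0.08  0.58  0.63  1.85 -0.44  0.85 -0.18]
904 [ 472.12605313 -278.85992188   87.14818564] 325.0254424778761 226.62610619469027
((471.0931091308594, -279.36865234375), (43.688995361328125, 13.267364501953125), 26.441972732543945)
```

View pics/w2.png

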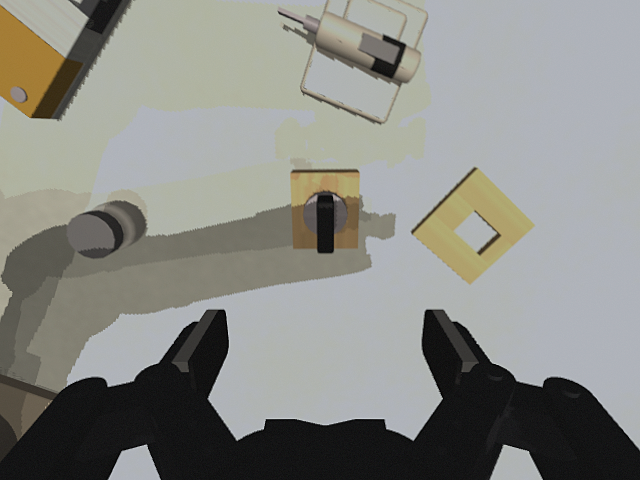

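The wrist picture shows the handle bar upright at (325,226) between the fingers. Its measured size of 43.7×13.3 mm at z 87 fits the given sizes, so I'll descend and grip.

Emit:
{"api": "step_arm", "payload": {
  "plan": [
    {"dx": 0.022, "dy": 0.002, "dz": 0.1, "ax": 0, "ay": 0, "az": 0, "gripper": 1},
    {"dx": 0, "dy": 0, "dz": 0.12, "ax": 0, "ay": 0, "az": 0, "gripper": 1},
    {"dx": 0, "dy": 0, "dz": 0.12, "ax": 0, "ay": 0, "az": 0, "gripper": 1},
    {"dx": 0, "dy": 0, "dz": 0.1, "ax": 0, "ay": 0, "az": 0, "gripper": 1},
    {"dx": 0, "dy": 0, "dz": 0.05, "ax": 0, "ay": 0, "az": 0, "gripper": 1},
    {"dx": 0, "dy": 0, "dz": 0.019, "ax": 0, "ay": 0, "az": 0, "gripper": 1},
    {"dx": 0, "dy": 0, "dz": 0, "ax": 0, "ay": 0, "az": 0, "gripper": 1}
  ]
}}

```text
clock: 3.5
eef_pos: [474.8, -275.1, 78.2]
tool_rot: [3.141, -0.001, 0.472]
force: [0.3, -0.1, 0.4]
width: 85.5
gripper_force: 0.0
```

Emit:
{"api": "step_arm", "payload": {
  "plan": [
    {"dx": -0.016, "dy": 0.007, "dz": 0, "ax": 0, "ay": 0, "az": 0, "gripper": 1},
    {"dx": 0, "dy": 0, "dz": 0, "ax": 0, "ay": 0, "az": 0, "gripper": 1},
    {"dx": 0, "dy": 0, "dz": 0, "ax": 0, "ay": 0, "az": 0, "gripper": 1}
  ]
}}

```text
clock: 3.88
eef_pos: [471.1, -279.4, 78.2]
tool_rot: [3.141, -0.0, 0.471]
force: [0.1, -0.5, 0.6]
width: 85.7
gripper_force: 0.0
```

Emit:
{"api": "step_arm", "payload": {
  "plan": [
    {"dx": 0, "dy": 0, "dz": 0, "ax": 0, "ay": 0, "az": 0, "gripper": 0},
    {"dx": 0, "dy": 0, "dz": 0, "ax": 0, "ay": 0, "az": 0, "gripper": 0},
    {"dx": 0, "dy": 0, "dz": 0, "ax": 0, "ay": 0, "az": 0, "gripper": 0},
    {"dx": 0, "dy": 0, "dz": 0, "ax": 0, "ay": 0, "az": 0, "gripper": 0},
    {"dx": 0, "dy": 0, "dz": 0, "ax": 0, "ay": 0, "az": 0, "gripper": 0},
    {"dx": 0, "dy": 0, "dz": 0, "ax": 0, "ay": 0, "az": 0, "gripper": 0},
    {"dx": 0, "dy": 0, "dz": 0, "ax": 0, "ay": 0, "az": 0, "gripper": 0},
    {"dx": 0, "dy": 0, "dz": 0, "ax": 0, "ay": 0, "az": 0, "gripper": 0}
  ]
}}

```text
clock: 4.88
eef_pos: [471.1, -279.4, 77.9]
tool_rot: [3.141, -0.0, 0.472]
force: [0.1, -0.4, 3.2]
width: 13.3
gripper_force: 66.1
```

Emit:
{"api": "step_arm", "payload": {
  "plan": [
    {"dx": 0, "dy": 0, "dz": -0.03, "ax": 0, "ay": 0, "az": 0, "gripper": 0},
    {"dx": 0, "dy": 0, "dz": -0.05, "ax": 0, "ay": 0, "az": 0, "gripper": 0},
    {"dx": 0, "dy": 0, "dz": -0.08, "ax": 0, "ay": 0, "az": 0, "gripper": 0},
    {"dx": 0, "dy": 0, "dz": -0.12, "ax": 0, "ay": 0, "az": 0, "gripper": 0},
    {"dx": 0, "dy": 0, "dz": -0.12, "ax": 0, "ay": 0, "az": 0, "gripper": 0},
    {"dx": 0, "dy": 0, "dz": 0, "ax": 0, "ay": 0, "az": 0, "gripper": 0},
    {"dx": 0, "dy": 0, "dz": 0, "ax": 0, "ay": 0, "az": 0, "gripper": 0}
  ]
}}

```text
clock: 5.75
eef_pos: [470.6, -278.4, 197.6]
tool_rot: [-3.14, 0.0, 0.472]
force: [-0.6, -0.3, -4.0]
width: 13.4
gripper_force: 65.8
```

```bash
sed -i "s/row={k:v for k,v in row.items() if v}/row={k:(v if v else 0) for k,v in row.items()}/" h.py
python3 - <<'E'
from h import *
s,T=tool(); print(s['eef_pos'],s['force'],s['width'],s['gripper_force'])
a=np.radians(74.8); c=np.array([578.3,105.2]); so=c-80*np.array([np.cos(a),np.sin(a)]); print(so)
plan([(so[0],so[1],195,74.8,10)],0,True)
E
```

```text
[ 470.59664148 -278.43004346  197.55847796] [-0.56008874 -0.32121011 -4.03253083] 13.418230592536304 65.76496861875057
[557.32486571  27.99868044]
10 [{"dx":0.09,"dy":-0.057,"dz":0.001,"ax":-0.001,"ay":0,"az":-0.053,"gripper":0},{"dx":0.092,"dy":-0.054,"dz":0.001,"ax":0,"ay":0,"az":-0.053,"gripper":0},{"dx":0.094,"dy":-0.052,"dz":0.001,"ax":0,"ay":0,"az":-0.053,"gripper":0},{"dx":0.095,"dy":-0.05,"dz":0,"ax":0,"ay":0,"az":-0.053,"gripper":0},{"dx":0.096,"dy":-0.048,"dz":0.001,"ax":0,"ay":0,"az":-0.053,"gripper":0},{"dx":0.098,"dy":-0.045,"dz":0.001,"ax":0,"ay":0,"az":-0.053,"gripper":0},{"dx":0.099,"dy":-0.043,"dz":0.001,"ax":0,"ay":0,"az":-0.053,"gripper":0},{"dx":0.1,"dy":-0.041,"dz":0.001,"ax":0,"ay":0,"az":-0.053,"gripper":0},{"dx":0.102,"dy":-0.038,"dz":0,"ax":0,"ay":0,"az":-0.054,"gripper":0},{"dx":0.103,"dy":-0.036,"dz":0.001,"ax":0,"ay":0,"az":-0.053,"gripper":0}]
```

Emit:
{"api": "step_arm", "payload": {
  "plan": [
    {"dx": 0.09, "dy": -0.057, "dz": 0.001, "ax": 0, "ay": 0, "az": -0.053, "gripper": 0},
    {"dx": 0.092, "dy": -0.054, "dz": 0.001, "ax": 0, "ay": 0, "az": -0.053, "gripper": 0},
    {"dx": 0.094, "dy": -0.052, "dz": 0.001, "ax": 0, "ay": 0, "az": -0.053, "gripper": 0},
    {"dx": 0.095, "dy": -0.05, "dz": 0, "ax": 0, "ay": 0, "az": -0.053, "gripper": 0},
    {"dx": 0.096, "dy": -0.048, "dz": 0.001, "ax": 0, "ay": 0, "az": -0.053, "gripper": 0},
    {"dx": 0.098, "dy": -0.045, "dz": 0.001, "ax": 0, "ay": 0, "az": -0.053, "gripper": 0},
    {"dx": 0.099, "dy": -0.043, "dz": 0.001, "ax": 0, "ay": 0, "az": -0.053, "gripper": 0},
    {"dx": 0.1, "dy": -0.041, "dz": 0.001, "ax": 0, "ay": 0, "az": -0.053, "gripper": 0},
    {"dx": 0.102, "dy": -0.038, "dz": 0, "ax": 0, "ay": 0, "az": -0.054, "gripper": 0},
    {"dx": 0.103, "dy": -0.036, "dz": 0.001, "ax": 0, "ay": 0, "az": -0.053, "gripper": 0},
    {"dx": 0, "dy": 0, "dz": 0, "ax": 0, "ay": 0, "az": 0, "gripper": 0},
    {"dx": 0, "dy": 0, "dz": 0, "ax": 0, "ay": 0, "az": 0, "gripper": 0},
    {"dx": 0, "dy": 0, "dz": 0, "ax": 0, "ay": 0, "az": 0, "gripper": 0}
  ]
}}

```text
clock: 7.38
eef_pos: [557.5, 25.9, 195.0]
tool_rot: [-3.141, 0.001, 1.303]
force: [-0.1, -0.2, -2.3]
width: 13.1
gripper_force: 65.8
```

```bash
python3 look.py w3
```

```text
7.375 [557.45919018  25.86500881 194.97267878] [-1.79959279e+02  6.71178817e-02  7.46778354e+01] [-0.35  0.6   0.4   1.85 -0.32  0.76 -0.05]
```

View pics/w3.png

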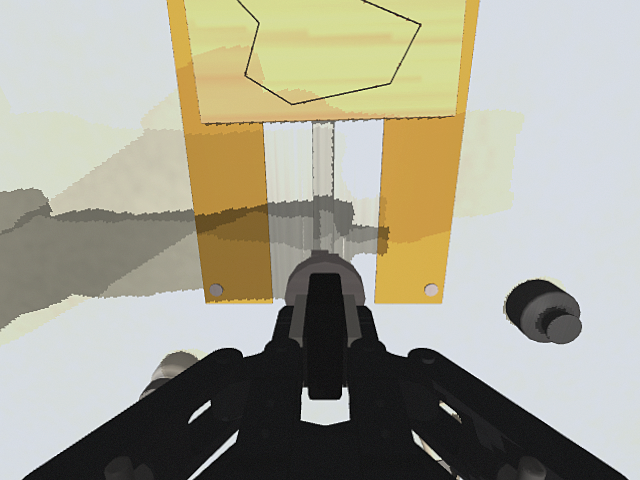

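The wrist view shows the slot mouth from (312–333,123) down to (312–335,250). The collar is at (323,285) with the head tip peeking out at (320,253), so I'll measure the slot line against the bolt.

Run:
```python
from h import *
im=dict(np.load('w3.npz')); s,T=tool(); Ti=np.linalg.inv(T)
g=cv2.GaussianBlur(cv2.cvtColor(im['color'],cv2.COLOR_RGB2GRAY),(1,5),0).astype(float)
hsv=cv2.cvtColor(im['color'],cv2.COLOR_RGB2HSV)
def tl(u,v,z): return (Ti@np.append(onz(im,u,v,z),1))[:2]
L=[];Rr=[]
for v in list(range(128,196,6))+[236,240,244]:
    d=np.diff(g[v,295:352]); sl=d[5:28]; sr=d[28:50]
    ul=295+5+np.abs(sl).argmax()+.5; ur=295+28+np.abs(sr).argmax()+.5
    a,b=tl(ul,v,34),tl(ur,v,34); print(v,ul,ur,a.round(1),b.round(1))
    L.append(a);Rr.append(b)
    # acrylic inner edges
for v in (140,170,270,285):
    amber=(hsv[v,:,1]>120)&(hsv[v,:,0]<30); e=np.nonzero(np.diff(amber.astype(int)))[0]; e=e[(e>150)&(e<500)]
    print(v,[(int(x),tl(x+.5,v,34).round(1).tolist()) for x in e])
for n,A in (('L',L),('R',Rr)):
    A=np.array(A); print(n,np.median(A[:,1]),np.polyfit(A[:,0],A[:,1],1))
cr=cv2.resize(im['color'][235:325,270:380,::-1],None,fx=6,fy=6,interpolation=cv2.INTER_NEAREST); cv2.imwrite('pics/w3c.png',cv2.convertScaleAbs(cr,alpha=1.6))
```

```text
128 311.5 334.5 [ 83.1 -10.2] [83.1  7.8]
134 311.5 332.5 [ 78.7 -10.2] [78.7  6.3]
140 311.5 333.5 [ 74.2 -10.3] [74.2  7.1]
146 311.5 333.5 [ 69.6 -10.4] [69.6  7.1]
152 311.5 332.5 [ 65.  -10.4] [65.   6.4]
158 311.5 333.5 [ 60.4 -10.5] [60.4  7.2]
164 311.5 333.5 [ 55.7 -10.6] [55.7  7.2]
170 311.5 333.5 [ 50.9 -10.6] [50.9  7.3]
176 311.5 333.5 [ 46.1 -10.7] [46.1  7.3]
182 311.5 333.5 [ 41.2 -10.7] [41.2  7.3]
188 311.5 333.5 [ 36.3 -10.8] [36.3  7.4]
194 318.5 333.5 [31.3 -5.1] [31.3  7.4]
236 312.5 333.5 [ -5.3 -10.5] [-5.3  7.7]
240 312.5 342.5 [ -8.9 -10.5] [-8.9 15.5]
244 302.5 342.5 [-12.6 -19.3] [-12.6  15.6]
140 [(184, [74.1, -110.5]), (263, [74.2, -48.2]), (382, [74.1, 45.8]), (461, [73.9, 108.1])]
170 [(188, [50.9, -110.5]), (264, [50.9, -48.8]), (381, [50.8, 46.3]), (457, [50.7, 107.8])]
270 [(201, [-37.1, -110.2]), (270, [-37.1, -48.5]), (376, [-37.2, 46.4]), (445, [-37.2, 108.1])]
285 [(203, [-51.8, -110.1]), (210, [-51.8, -103.8]), (220, [-51.9, -94.7]), (271, [-51.9, -48.4]), (375, [-52.0, 46.2]), (426, [-51.9, 92.5]), (436, [-51.9, 101.6]), (443, [-51.9, 107.9])]
L -10.503468461167927 [  0.03380115 -12.22318573]
R 7.30534544790271 [-0.07080853 11.45102903]
```

View pics/w3c.png

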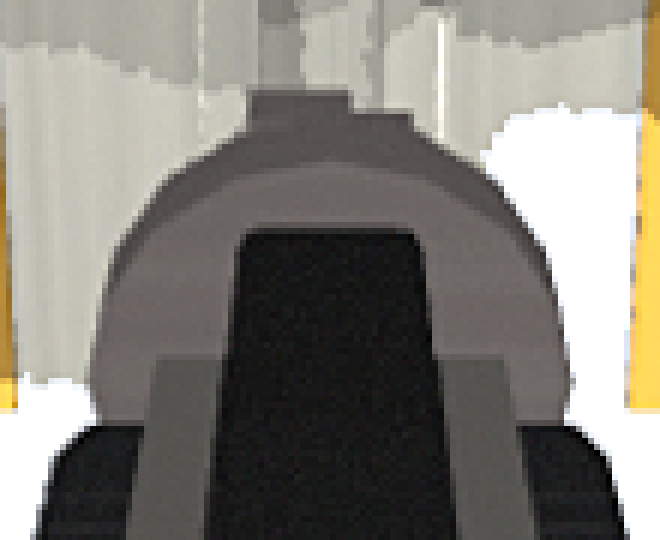

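The crop shows the collar spanning u 285.3–364.7 (centre 325.0) and the head tip spanning u 311.2–338.8 (centre 325.0).

Run:
```python
from h import *
im=dict(np.load('w3.npz')); s,T=tool(); Ti=np.linalg.inv(T)
print(im['cx'],im['cy'])
def tl(u,v,z): return (Ti@np.append(onz(im,u,v,z),1))[:2].round(2)
print('head',tl(325,252,132),tl(311.2,251,136),tl(338.8,254,136),'collar',tl(325,298,153),tl(285.3,298,153),tl(364.7,298,153),'handle top',tl(325.4,274,205))
P=cloud(im); print('bed z',np.median(P[140:180,345:375,2]),np.median(P[140:180,280:305,2]))
# bed -x end and board edge rows
hsv=cv2.cvtColor(im['color'],cv2.COLOR_RGB2HSV)
for u in (235,405,420): 
    a=(hsv[:,u,1]>120); e=np.nonzero(np.diff(a.astype(int)))[0]; print(u,[(int(x),tl(u,x+.5,34)[0]) for x in e if x>100])
g=cv2.cvtColor(im['color'],cv2.COLOR_RGB2GRAY).astype(float)
for u in (290,360): d=np.diff(g[100:140,u]); print(u,100+np.abs(d).argmax(), tl(u,100+np.abs(d).argmax()+.5,46))
```

```text
324.6950247480486 243.93714343598495
head [15.49  0.31] [17.54 -7.41] [15.74  8.06] collar [-2.91  0.3 ] [ -2.9  -20.81] [-2.91 21.39] handle top [33.69  0.45]
bed z 33.37559657063727 33.424201524449785
235 [(122, np.float64(87.17)), (302, np.float64(-69.68)), (442, np.float64(-238.82)), (443, np.float64(-240.22))]
405 [(117, np.float64(90.69)), (302, np.float64(-69.75))]
420 [(117, np.float64(90.66)), (302, np.float64(-69.74))]
290 102 [100.7  -25.22]
360 119 [89.01 26.38]
```

Emit:
{"api": "step_arm", "payload": {
  "plan": [
    {"dx": 0.015, "dy": -0.005, "dz": 0.08, "ax": 0, "ay": 0, "az": 0, "gripper": 0},
    {"dx": 0, "dy": 0, "dz": 0.1, "ax": 0, "ay": 0, "az": 0, "gripper": 0},
    {"dx": 0, "dy": 0, "dz": 0.08, "ax": 0, "ay": 0, "az": 0, "gripper": 0},
    {"dx": 0, "dy": 0, "dz": 0.035, "ax": 0, "ay": 0, "az": 0, "gripper": 0},
    {"dx": 0, "dy": 0, "dz": 0, "ax": 0, "ay": 0, "az": 0, "gripper": 0},
    {"dx": 0, "dy": 0, "dz": 0, "ax": 0, "ay": 0, "az": 0, "gripper": 0}
  ]
}}

```text
clock: 8.18
eef_pos: [558.3, 31.8, 107.8]
tool_rot: [3.14, -0.0, 1.305]
force: [0.7, -0.5, -2.1]
width: 13.3
gripper_force: 65.7
```

```bash
python3 look.py w4
python3 - <<'E'
from h import *
s,T=tool(); print(s['force'])
im=dict(np.load('w4.npz'))
cr=cv2.resize(im['color'][90:330,220:430,::-1],None,fx=2.5,fy=2.5,interpolation=cv2.INTER_CUBIC); cv2.imwrite('pics/w4c.png',cv2.convertScaleAbs(cr,alpha=1.5))
E
```

```text
8.175 [558.28713378  31.82090746 107.76168131] [ 1.79910271e+02 -2.46907479e-02  7.47909567e+01] [-0.31  0.73  0.32  1.9  -0.4   0.57  0.  ]
[-0.9487923  -0.06654929 -2.58231764]
```

View pics/w4c.png

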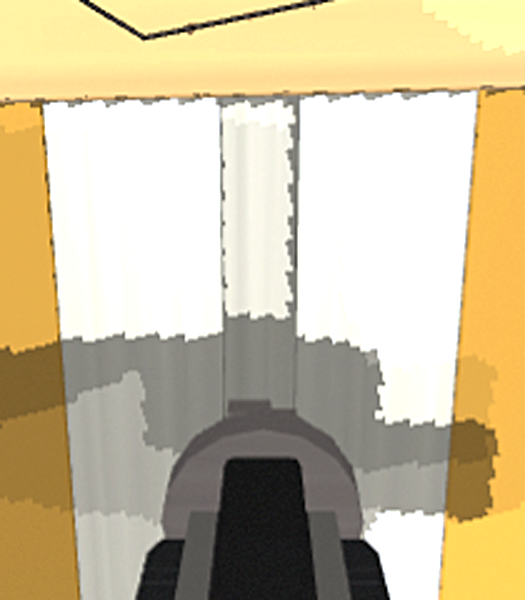

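The crop shows the slot mouth at u 309.6–338.2 (centre 323.9) and the bolt centred at u≈324.8, about 0.5 mm to the right. I'll correct that and descend gently.

Emit:
{"api": "step_arm", "payload": {
  "plan": [
    {"dx": 0, "dy": -0.002, "dz": 0.005, "ax": 0, "ay": 0, "az": 0, "gripper": 0},
    {"dx": 0, "dy": 0, "dz": 0.005, "ax": 0, "ay": 0, "az": 0, "gripper": 0},
    {"dx": 0, "dy": 0, "dz": 0.005, "ax": 0, "ay": 0, "az": 0, "gripper": 0},
    {"dx": 0, "dy": 0, "dz": 0.005, "ax": 0, "ay": 0, "az": 0, "gripper": 0},
    {"dx": 0, "dy": 0, "dz": 0.005, "ax": 0, "ay": 0, "az": 0, "gripper": 0},
    {"dx": 0, "dy": 0, "dz": 0.004, "ax": 0, "ay": 0, "az": 0, "gripper": 0},
    {"dx": 0, "dy": 0, "dz": 0, "ax": 0, "ay": 0, "az": 0, "gripper": 0},
    {"dx": 0, "dy": 0, "dz": 0, "ax": 0, "ay": 0, "az": 0, "gripper": 0}
  ]
}}

```text
clock: 9.22
eef_pos: [557.0, 32.2, 98.2]
tool_rot: [-3.142, 0.0, 1.306]
force: [0.2, 0.1, -2.5]
width: 13.3
gripper_force: 65.8
```

No contact force although it is already below the expected 102, so it's entering the slot. Continuing down.

Emit:
{"api": "step_arm", "payload": {
  "plan": [
    {"dx": 0, "dy": 0, "dz": 0.005, "ax": 0, "ay": 0, "az": 0, "gripper": 0},
    {"dx": 0, "dy": 0, "dz": 0.005, "ax": 0, "ay": 0, "az": 0, "gripper": 0},
    {"dx": 0, "dy": 0, "dz": 0.005, "ax": 0, "ay": 0, "az": 0, "gripper": 0},
    {"dx": 0, "dy": 0, "dz": 0.005, "ax": 0, "ay": 0, "az": 0, "gripper": 0},
    {"dx": 0, "dy": 0, "dz": 0, "ax": 0, "ay": 0, "az": 0, "gripper": 0},
    {"dx": 0, "dy": 0, "dz": 0, "ax": 0, "ay": 0, "az": 0, "gripper": 0}
  ]
}}

```text
clock: 9.98
eef_pos: [557.0, 32.2, 92.2]
tool_rot: [-3.142, 0.0, 1.306]
force: [0.6, -0.2, -2.0]
width: 13.0
gripper_force: 65.8
```

Emit:
{"api": "step_arm", "payload": {
  "plan": [
    {"dx": 0, "dy": 0, "dz": 0.005, "ax": 0, "ay": 0, "az": 0, "gripper": 0},
    {"dx": 0, "dy": 0, "dz": 0.005, "ax": 0, "ay": 0, "az": 0, "gripper": 0},
    {"dx": 0, "dy": 0, "dz": 0.005, "ax": 0, "ay": 0, "az": 0, "gripper": 0},
    {"dx": 0, "dy": 0, "dz": 0.005, "ax": 0, "ay": 0, "az": 0, "gripper": 0},
    {"dx": 0, "dy": 0, "dz": 0.005, "ax": 0, "ay": 0, "az": 0, "gripper": 0},
    {"dx": 0, "dy": 0, "dz": 0.005, "ax": 0, "ay": 0, "az": 0, "gripper": 0},
    {"dx": 0, "dy": 0, "dz": 0, "ax": 0, "ay": 0, "az": 0, "gripper": 0},
    {"dx": 0, "dy": 0, "dz": 0, "ax": 0, "ay": 0, "az": 0, "gripper": 0}
  ]
}}

```text
clock: 10.98
eef_pos: [557.0, 32.2, 83.2]
tool_rot: [-3.142, 0.0, 1.306]
force: [-0.6, 0.5, -2.3]
width: 13.0
gripper_force: 65.8
```

Emit:
{"api": "step_arm", "payload": {
  "plan": [
    {"dx": 0, "dy": 0, "dz": 0.003, "ax": 0, "ay": 0, "az": 0, "gripper": 0},
    {"dx": 0, "dy": 0, "dz": 0.002, "ax": 0, "ay": 0, "az": 0, "gripper": 0},
    {"dx": 0, "dy": 0, "dz": 0, "ax": 0, "ay": 0, "az": 0, "gripper": 0}
  ]
}}

```text
clock: 11.35
eef_pos: [557.0, 32.3, 81.9]
tool_rot: [-3.142, -0.0, 1.306]
force: [-0.4, 1.3, 0.8]
width: 13.0
gripper_force: 66.4
```

Collar touches the bed at z≈82. Lifting 0.6 mm, I'll slide up to just short of the board.

Emit:
{"api": "step_arm", "payload": {
  "plan": [
    {"dx": 0.005, "dy": 0, "dz": -0.002, "ax": 0, "ay": 0, "az": 0, "gripper": 0},
    {"dx": 0.02, "dy": 0, "dz": 0, "ax": 0, "ay": 0, "az": 0, "gripper": 0},
    {"dx": 0.03, "dy": 0, "dz": 0, "ax": 0, "ay": 0, "az": 0, "gripper": 0},
    {"dx": 0.03, "dy": 0, "dz": 0, "ax": 0, "ay": 0, "az": 0, "gripper": 0},
    {"dx": 0.03, "dy": 0, "dz": 0, "ax": 0, "ay": 0, "az": 0, "gripper": 0},
    {"dx": 0.03, "dy": 0, "dz": 0, "ax": 0, "ay": 0, "az": 0, "gripper": 0},
    {"dx": 0.02, "dy": 0, "dz": 0, "ax": 0, "ay": 0, "az": 0, "gripper": 0},
    {"dx": 0.01, "dy": 0, "dz": 0, "ax": 0, "ay": 0, "az": 0, "gripper": 0},
    {"dx": 0, "dy": 0, "dz": 0, "ax": 0, "ay": 0, "az": 0, "gripper": 0},
    {"dx": 0, "dy": 0, "dz": 0, "ax": 0, "ay": 0, "az": 0, "gripper": 0}
  ]
}}

```text
clock: 12.6
eef_pos: [570.8, 82.7, 82.3]
tool_rot: [3.142, -0.0, 1.305]
force: [1.0, -0.7, -1.7]
width: 13.1
gripper_force: 65.7
```

Emit:
{"api": "step_arm", "payload": {
  "plan": [
    {"dx": 0.008, "dy": 0, "dz": 0, "ax": 0, "ay": 0, "az": 0, "gripper": 0},
    {"dx": 0.008, "dy": 0, "dz": 0, "ax": 0, "ay": 0, "az": 0, "gripper": 0},
    {"dx": 0.008, "dy": 0, "dz": 0, "ax": 0, "ay": 0, "az": 0, "gripper": 0},
    {"dx": 0.006, "dy": 0, "dz": 0, "ax": 0, "ay": 0, "az": 0, "gripper": 0},
    {"dx": 0.006, "dy": 0, "dz": 0, "ax": 0, "ay": 0, "az": 0, "gripper": 0},
    {"dx": 0.006, "dy": 0, "dz": 0, "ax": 0, "ay": 0, "az": 0, "gripper": 0},
    {"dx": 0.006, "dy": 0, "dz": 0, "ax": 0, "ay": 0, "az": 0, "gripper": 0},
    {"dx": 0.006, "dy": 0, "dz": 0, "ax": 0, "ay": 0, "az": 0, "gripper": 0},
    {"dx": 0.006, "dy": 0, "dz": 0, "ax": 0, "ay": 0, "az": 0, "gripper": 0}
  ]
}}

```text
clock: 13.72
eef_pos: [575.5, 100.3, 82.3]
tool_rot: [3.142, 0.0, 1.306]
force: [0.7, -2.3, -2.1]
width: 13.1
gripper_force: 65.8
```

Run:
```python
from h import *
f=[]
s,T=tool(); print(s['eef_pos'],(T[:3,:3].T@s['force']).round(2))
im=shot('top'); 
cr=cv2.resize(im['color'][160:310,165:345,::-1],None,fx=4,fy=4,interpolation=cv2.INTER_CUBIC); cv2.imwrite('pics/t2.png',cv2.convertScaleAbs(cr,alpha=1.7))
```

```text
[575.51680989 100.34813307  82.30410103] [-2.   1.3  2.1]
```

View pics/t2.png

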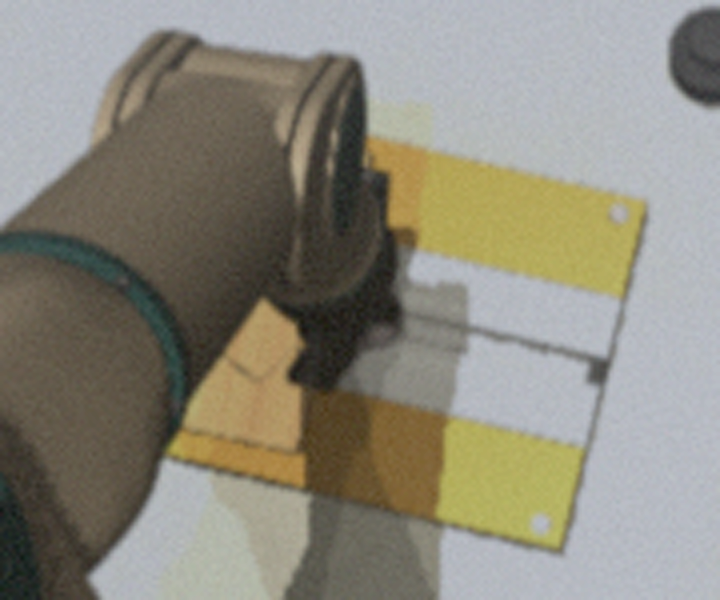

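The picture shows the arm covering the fence, with the collar behind the board edge at about (375,330). From the first image the fence is roughly 25–30 mm further on, so I'll keep pushing gently.

Emit:
{"api": "step_arm", "payload": {
  "plan": [
    {"dx": 0.005, "dy": 0, "dz": 0, "ax": 0, "ay": 0, "az": 0, "gripper": 0},
    {"dx": 0.005, "dy": 0, "dz": 0, "ax": 0, "ay": 0, "az": 0, "gripper": 0},
    {"dx": 0.005, "dy": 0, "dz": 0, "ax": 0, "ay": 0, "az": 0, "gripper": 0},
    {"dx": 0.005, "dy": 0, "dz": 0, "ax": 0, "ay": 0, "az": 0, "gripper": 0},
    {"dx": 0.005, "dy": 0, "dz": 0, "ax": 0, "ay": 0, "az": 0, "gripper": 0},
    {"dx": 0.005, "dy": 0, "dz": 0, "ax": 0, "ay": 0, "az": 0, "gripper": 0},
    {"dx": 0.005, "dy": 0, "dz": 0, "ax": 0, "ay": 0, "az": 0, "gripper": 0}
  ]
}}

```text
clock: 14.65
eef_pos: [578.3, 110.5, 82.3]
tool_rot: [3.142, 0.0, 1.306]
force: [1.4, -1.6, -2.2]
width: 13.3
gripper_force: 65.8
```

Still only sliding friction; continue in small batches.

Emit:
{"api": "step_arm", "payload": {
  "plan": [
    {"dx": 0.004, "dy": 0, "dz": 0, "ax": 0, "ay": 0, "az": 0, "gripper": 0},
    {"dx": 0.004, "dy": 0, "dz": 0, "ax": 0, "ay": 0, "az": 0, "gripper": 0},
    {"dx": 0.004, "dy": 0, "dz": 0, "ax": 0, "ay": 0, "az": 0, "gripper": 0},
    {"dx": 0.004, "dy": 0, "dz": 0, "ax": 0, "ay": 0, "az": 0, "gripper": 0},
    {"dx": 0.004, "dy": 0, "dz": 0, "ax": 0, "ay": 0, "az": 0, "gripper": 0}
  ]
}}

```text
clock: 15.28
eef_pos: [579.8, 116.2, 82.3]
tool_rot: [3.142, 0.0, 1.306]
force: [0.2, -2.3, -1.1]
width: 12.8
gripper_force: 65.8
```

Emit:
{"api": "step_arm", "payload": {
  "plan": [
    {"dx": 0.003, "dy": 0, "dz": 0, "ax": 0, "ay": 0, "az": 0, "gripper": 0},
    {"dx": 0.003, "dy": 0, "dz": 0, "ax": 0, "ay": 0, "az": 0, "gripper": 0},
    {"dx": 0.003, "dy": 0, "dz": 0, "ax": 0, "ay": 0, "az": 0, "gripper": 0}
  ]
}}

```text
clock: 15.65
eef_pos: [580.5, 118.6, 82.3]
tool_rot: [3.142, 0.0, 1.306]
force: [0.1, -4.5, -1.6]
width: 13.2
gripper_force: 65.9
```

Emit:
{"api": "step_arm", "payload": {
  "plan": [
    {"dx": 0.002, "dy": 0, "dz": 0, "ax": 0, "ay": 0, "az": 0, "gripper": 0},
    {"dx": 0, "dy": 0, "dz": 0, "ax": 0, "ay": 0, "az": 0, "gripper": 0}
  ]
}}

```text
clock: 15.9
eef_pos: [580.5, 118.7, 82.3]
tool_rot: [-3.141, 0.001, 1.305]
force: [0.2, -4.4, -0.5]
width: 13.7
gripper_force: 65.9
```

Emit:
{"api": "step_arm", "payload": {
  "plan": [
    {"dx": 0.002, "dy": 0, "dz": 0, "ax": 0, "ay": 0, "az": 0, "gripper": 0},
    {"dx": 0, "dy": 0, "dz": 0, "ax": 0, "ay": 0, "az": 0, "gripper": 0},
    {"dx": 0, "dy": 0, "dz": 0, "ax": 0, "ay": 0, "az": 0, "gripper": 0}
  ]
}}

```text
clock: 16.27
eef_pos: [580.8, 119.8, 82.3]
tool_rot: [-3.142, 0.0, 1.306]
force: [0.7, -5.2, -0.6]
width: 13.1
gripper_force: 65.9
```

Emit:
{"api": "step_arm", "payload": {
  "plan": [
    {"dx": 0.002, "dy": 0, "dz": 0, "ax": 0, "ay": 0, "az": 0, "gripper": 0},
    {"dx": 0, "dy": 0, "dz": 0, "ax": 0, "ay": 0, "az": 0, "gripper": 0},
    {"dx": 0, "dy": 0, "dz": 0, "ax": 0, "ay": 0, "az": 0, "gripper": 0}
  ]
}}

```text
clock: 16.65
eef_pos: [580.7, 119.8, 82.3]
tool_rot: [-3.141, 0.001, 1.305]
force: [0.8, -6.5, -0.7]
width: 13.1
gripper_force: 65.9
```

Emit:
{"api": "step_arm", "payload": {
  "plan": [
    {"dx": 0.002, "dy": 0, "dz": 0, "ax": 0, "ay": 0, "az": 0, "gripper": 0},
    {"dx": 0, "dy": 0, "dz": 0, "ax": 0, "ay": 0, "az": 0, "gripper": 0},
    {"dx": 0, "dy": 0, "dz": 0, "ax": 0, "ay": 0, "az": 0, "gripper": 0}
  ]
}}

```text
clock: 17.02
eef_pos: [580.8, 119.9, 82.3]
tool_rot: [-3.141, 0.002, 1.305]
force: [-0.6, -7.6, -0.6]
width: 13.0
gripper_force: 66.0
```

Emit:
{"api": "step_arm", "payload": {
  "plan": [
    {"dx": 0.002, "dy": 0, "dz": 0, "ax": 0, "ay": 0, "az": 0, "gripper": 0},
    {"dx": 0.002, "dy": 0, "dz": 0, "ax": 0, "ay": 0, "az": 0, "gripper": 0},
    {"dx": 0, "dy": 0, "dz": 0, "ax": 0, "ay": 0, "az": 0, "gripper": 0},
    {"dx": 0, "dy": 0, "dz": 0, "ax": 0, "ay": 0, "az": 0, "gripper": 0}
  ]
}}

```text
clock: 17.52
eef_pos: [580.8, 120.0, 82.3]
tool_rot: [-3.141, 0.003, 1.305]
force: [-1.3, -8.8, 0.3]
width: 13.1
gripper_force: 66.1
```

```bash
python3 look.py w5
python3 - <<'E'
from h import *
import cv2
s,T=tool(); print((T[:3,:3].T@s['force']).round(2),s['torque'])
I=shot('top'); p=onz(I,202.5,225,52); print('fence face approx',p, ((p-s['eef_pos'])[:2]@T[:2,0]))
im=dict(np.load('w5.npz')); cv2.imwrite('pics/w5c.png',cv2.convertScaleAbs(im['color'][0:400,60:600,::-1],alpha=1.3))
E
```

```text
17.525 [580.79970637 119.97653156  82.27735204] [-1.79963580e+02  1.65750699e-01  7.47454566e+01] [-0.46  0.81  0.33  1.82 -0.43  0.59 -0.13]
[-9.24  1.77 -0.03] [-1.95021788e+00  1.75670231e-01 -1.01834463e-03]
fence face approx [609.56147692 225.18994884  52.        ] 109.0654929660454
```

View pics/w5c.png

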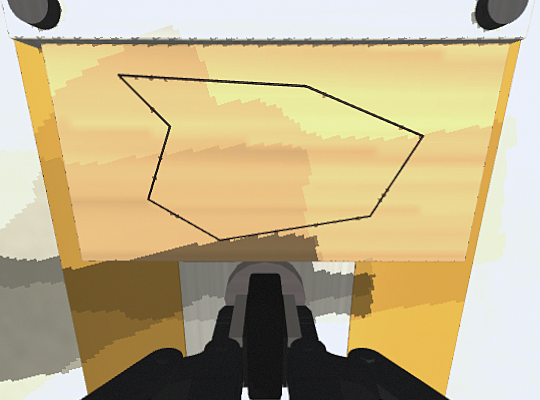

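The picture shows the board square and flush against the fence along its whole edge (row ~42), with the collar on the near edge at (265,262). The push is at 9.2 N, so I'll nudge it slightly and start the clockwise turn.

Emit:
{"api": "step_arm", "payload": {
  "plan": [
    {"dx": 0.002, "dy": 0, "dz": 0, "ax": 0, "ay": 0, "az": 0, "gripper": 0},
    {"dx": 0, "dy": 0, "dz": 0, "ax": 0, "ay": 0, "az": 0, "gripper": 0},
    {"dx": 0, "dy": 0, "dz": 0, "ax": 0, "ay": 0, "az": 0, "gripper": 0}
  ]
}}

```text
clock: 18.0
eef_pos: [580.8, 120.0, 82.3]
tool_rot: [-3.141, 0.004, 1.304]
force: [-1.4, -9.3, 0.5]
width: 13.1
gripper_force: 66.2
```

Emit:
{"api": "step_arm", "payload": {
  "plan": [
    {"dx": 0, "dy": 0, "dz": 0, "ax": 0, "ay": 0, "az": 0.03, "gripper": 0},
    {"dx": 0, "dy": 0, "dz": 0, "ax": 0, "ay": 0, "az": 0.05, "gripper": 0},
    {"dx": 0, "dy": 0, "dz": 0, "ax": 0, "ay": 0, "az": 0.05, "gripper": 0},
    {"dx": 0, "dy": 0, "dz": 0, "ax": 0, "ay": 0, "az": 0.05, "gripper": 0},
    {"dx": 0, "dy": 0, "dz": 0, "ax": 0, "ay": 0, "az": 0.05, "gripper": 0},
    {"dx": 0, "dy": 0, "dz": 0, "ax": 0, "ay": 0, "az": 0, "gripper": 0}
  ]
}}

```text
clock: 18.75
eef_pos: [581.1, 119.9, 82.1]
tool_rot: [3.14, 0.004, 0.942]
force: [-0.8, -9.4, -0.6]
width: 13.3
gripper_force: 66.0
```

Emit:
{"api": "step_arm", "payload": {
  "plan": [
    {"dx": 0, "dy": 0, "dz": 0, "ax": 0, "ay": 0, "az": 0.06, "gripper": 0},
    {"dx": 0, "dy": 0, "dz": 0, "ax": 0, "ay": 0, "az": 0.06, "gripper": 0},
    {"dx": 0, "dy": 0, "dz": 0, "ax": 0, "ay": 0, "az": 0.06, "gripper": 0},
    {"dx": 0, "dy": 0, "dz": 0, "ax": 0, "ay": 0, "az": 0.06, "gripper": 0},
    {"dx": 0, "dy": 0, "dz": 0, "ax": 0, "ay": 0, "az": 0.06, "gripper": 0},
    {"dx": 0, "dy": 0, "dz": 0, "ax": 0, "ay": 0, "az": 0, "gripper": 0}
  ]
}}

```text
clock: 19.5
eef_pos: [581.4, 119.6, 82.1]
tool_rot: [3.137, 0.002, 0.471]
force: [-0.7, -9.0, -1.4]
width: 13.0
gripper_force: 66.0
```

```bash
python3 -c "
from h import *
s,T=tool(); print(s['force'],s['torque'],s['qpos'].round(2))"
```

```text
[-0.70947591 -9.02189309 -1.41637305] [-2.33935173  0.04606465 -0.01995231] [-0.58  0.85  0.55  1.82 -0.68  0.67 -0.73]
```

Emit:
{"api": "step_arm", "payload": {
  "plan": [
    {"dx": 0, "dy": 0, "dz": 0, "ax": 0, "ay": 0, "az": 0.06, "gripper": 0},
    {"dx": 0, "dy": 0, "dz": 0, "ax": 0, "ay": 0, "az": 0.06, "gripper": 0},
    {"dx": 0, "dy": 0, "dz": 0, "ax": 0, "ay": 0, "az": 0.06, "gripper": 0},
    {"dx": 0, "dy": 0, "dz": 0, "ax": 0, "ay": 0, "az": 0.06, "gripper": 0},
    {"dx": 0, "dy": 0, "dz": 0, "ax": 0, "ay": 0, "az": 0.06, "gripper": 0},
    {"dx": 0, "dy": 0, "dz": 0, "ax": 0, "ay": 0, "az": 0.06, "gripper": 0},
    {"dx": 0, "dy": 0, "dz": 0, "ax": 0, "ay": 0, "az": 0.06, "gripper": 0},
    {"dx": 0, "dy": 0, "dz": 0, "ax": 0, "ay": 0, "az": 0.06, "gripper": 0},
    {"dx": 0, "dy": 0, "dz": 0, "ax": 0, "ay": 0, "az": 0, "gripper": 0},
    {"dx": 0, "dy": 0, "dz": 0, "ax": 0, "ay": 0, "az": 0, "gripper": 0}
  ]
}}

```text
clock: 20.75
eef_pos: [581.5, 119.0, 82.1]
tool_rot: [3.136, -0.002, -0.283]
force: [0.6, -11.0, -1.2]
width: 12.9
gripper_force: 66.1
```

```bash
python3 -c "
from h import *
s,T=tool(); print(s['force'],s['torque'],s['qpos'].round(2),np.degrees(s['tool_rot']))"
```

```text
[  0.57111175 -10.99810749  -1.18549534] [-2.59435275  0.15164254 -0.04767392] [-0.68  0.92  0.74  1.82 -0.88  0.77 -1.32] [ 1.79682650e+02 -1.25544682e-01 -1.62001225e+01]
```

Turned 91° with the push at 11 N. I'll lower 0.3 mm, then open.

Emit:
{"api": "step_arm", "payload": {
  "plan": [
    {"dx": 0, "dy": 0, "dz": 0.001, "ax": 0, "ay": 0, "az": 0, "gripper": 0},
    {"dx": 0, "dy": 0, "dz": 0, "ax": 0, "ay": 0, "az": 0, "gripper": 0},
    {"dx": 0, "dy": 0, "dz": 0, "ax": 0, "ay": 0, "az": 0, "gripper": 0.6},
    {"dx": 0, "dy": 0, "dz": 0, "ax": 0, "ay": 0, "az": 0, "gripper": 0.6},
    {"dx": 0, "dy": 0, "dz": 0, "ax": 0, "ay": 0, "az": 0, "gripper": 0.6},
    {"dx": 0, "dy": 0, "dz": 0, "ax": 0, "ay": 0, "az": 0, "gripper": 0.6},
    {"dx": 0, "dy": 0, "dz": 0, "ax": 0, "ay": 0, "az": 0, "gripper": 0.6},
    {"dx": 0, "dy": 0, "dz": 0, "ax": 0, "ay": 0, "az": 0, "gripper": 0.6},
    {"dx": 0, "dy": 0, "dz": 0, "ax": 0, "ay": 0, "az": 0, "gripper": 0.6}
  ]
}}

```text
clock: 21.88
eef_pos: [581.6, 122.9, 82.0]
tool_rot: [-3.142, 0.0, -0.281]
force: [-0.5, 0.8, 0.2]
width: 51.4
gripper_force: 0.0
```

Free of contact. Lifting straight up and back for a check.

Emit:
{"api": "step_arm", "payload": {
  "plan": [
    {"dx": 0, "dy": 0, "dz": -0.03, "ax": 0, "ay": 0, "az": 0, "gripper": 0.6},
    {"dx": 0, "dy": 0, "dz": -0.08, "ax": 0, "ay": 0, "az": 0, "gripper": 0.6},
    {"dx": 0, "dy": 0, "dz": -0.12, "ax": 0, "ay": 0, "az": 0, "gripper": 0.6},
    {"dx": 0, "dy": 0, "dz": -0.12, "ax": 0, "ay": 0, "az": 0, "gripper": 0.6},
    {"dx": 0, "dy": 0, "dz": -0.1, "ax": 0, "ay": 0, "az": 0, "gripper": 0.6},
    {"dx": -0.05, "dy": 0, "dz": -0.05, "ax": 0, "ay": 0, "az": 0, "gripper": 0.6},
    {"dx": 0, "dy": 0, "dz": 0, "ax": 0, "ay": 0, "az": 0, "gripper": 0.6},
    {"dx": 0, "dy": 0, "dz": 0, "ax": 0, "ay": 0, "az": 0, "gripper": 0.6}
  ]
}}

```text
clock: 22.88
eef_pos: [566.3, 127.6, 231.0]
tool_rot: [3.141, 0.002, -0.28]
force: [0.0, -0.3, 0.2]
width: 51.2
gripper_force: 0.0
```

```bash
python3 look.py w6
python3 - <<'E'
from h import *
im=dict(np.load('w6.npz')); P=cloud(im); m=(P[...,2]>84)&(P[...,2]<99)&(np.hypot(P[...,0]-581,P[...,1]-119)<50)
print(m.sum(),P[m].mean(0),cv2.minAreaRect(P[m][:,:2].astype(np.float32)))
E
```

```text
22.875 [566.32662129 127.55790628 231.0444926 ] [ 1.79980690e+02  9.53384555e-02 -1.60516895e+01] [-0.81  0.73  0.92  1.76 -0.68  1.01 -1.47]
957 [582.54795472 118.45789063  91.12212675] ((581.3366088867188, 118.57952880859375), (13.528423309326172, 43.93498611450195), 73.75951385498047)
```

View pics/w6.png

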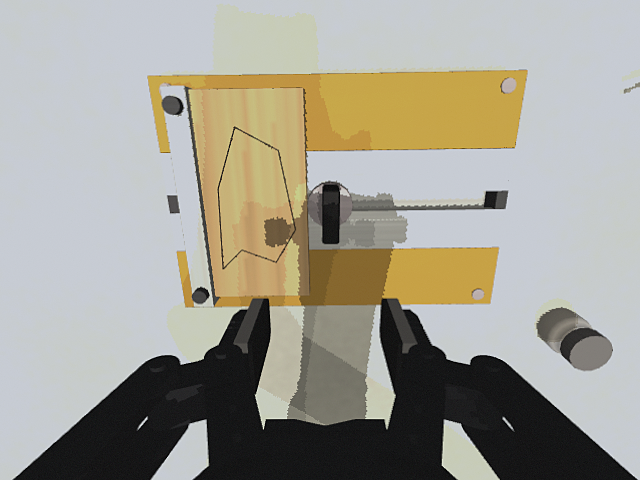

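The picture shows the board flat against the fence (u≈190–212), the collar at the board's near edge (308,200) and the handle crosswise at (331,213). Handing in.

```bash
python3 -c "
from cell import ctrl; print(ctrl.finish_job())"
```

```text
the job is handed in; nothing more can be done
None
```

The job is handed in, though its verdict was not shown: the bolt pushed the blank flat against the fence at about 10 N (9–11 N measured), was turned 91° clockwise so its head lies crosswise, and was released after about 23 s of the allowed 67 s.

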